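# Put spare objectives into the dry-storage case and hold its gasketed cover home

## Task

Put the two spare microscope objectives into the open dry-storage case, standing upright, one in each cell, and fit the lift-off cover over the case. Turn the black quarter-turn fastener on the cover until the slot in its head lines up with the two red marks, so that its key drops through the receptacle, then press the cover down against its rubber gasket until it meets the frame and finish while still holding it pressed down, so that I can check the seal before it is locked. Leave the other things on the table alone.

Things in the scene. Friction and masses are not known exactly. Their poses are not given: they have to be found in the camera images.
- case: white dry-storage case, open at the top, screwed to the table; 124 mm (its x) by 172 mm (its y) by 64 mm high, walls 8 mm; low feet stand 15 mm out at the y ends; origin at the centre of its underside, z up. Two cells, each 108 mm (x) by 66 mm (y), lie at either side of a 24 mm wide brass bridge along x through the middle
- cell_1 (a point): centre of the floor of the cell at the case's +y side, 15 mm above the table; a 5 mm high ring of 38 mm bore stands round it as a nest for one objective
- cell_2 (a point): the same for the cell at the case's -y side
- slot (a point): centre of the receptacle slot in the top face of the brass bridge, 60 mm above the table; the slot is 34 mm long along its x (the case's x) and 12 mm wide along y, and the bridge plate is 3 mm thick with free space below
- gasket (a joint): how far the black rubber gasket on the case's rim is pressed down, in m: 0 when it stands 4 mm proud of the rim, 0.004 when flush, with the cover on the rim. Springy: yields from about 5 N, flush at about 11 N (the cover's own weight of about 3 N does not press it)
- cover: grey sheet-metal lift-off cover, 142 mm (its x) by 190 mm (its y), 0.3 kg, lying on the edge of its skirt on the table; origin at the centre of that edge's plane, z up; panel underside 16 mm, top 20 mm above it. The skirt goes over the outside of the case, 1.5 mm to spare a side at the panel, 4.5 mm at its flared mouth, either way round. Two red marks lie on its x axis
- wing (a point): grip point on the black wing head of the quarter-turn fastener in the middle of the cover, 42 mm above the cover's origin; the wing is 38 mm long (point's x), 10 mm thick (y), reaches from 2 to 32 mm above the panel and has a white slot along its top. Lift the cover by it. The key below, a bar 27 by 6 mm parallel to the wing, ends 12 mm below the panel's underside
- fastener (a joint): angle of the fastener in the cover in rad: 0 when wing, slot and key lie along the cover's x, in line with the red marks (cover on: in line with the receptacle slot); grows clockwise seen from above, up to 1.6; starts between 0.8 and 1.45. It turns with about 0.06 N m of friction and else stays put in the cover
- objective_1_mid (a point): centre (half-way up) of a spare microscope objective, white with a yellow band, 31 mm across and 44 mm high, 0.12 kg, standing on the table
- objective_2_mid (a point): the same for the other, identical objective; either may go in either cell
- dropper: bystander: small white cleaner bottle with a red nozzle, 41 mm across, 113 mm high; origin at its underside
- tape: bystander: roll of red tape, 58 mm across, 18 mm high; origin at its underside
- tin: bystander: round pale shim tin, 60 mm across, 24 mm high; origin at its underside
- rim (a point): centre of the case's rim plane (the frame), 64 mm above the table. Where the cover's origin stands when fitted: 16 mm below this when pressed home on the rim; 12 mm below when the key is through the slot but nothing presses; with the key lying across the slot it cannot come lower than 8 mm below

How it is judged (in metres and radians):
On the way, in this order (a step that is already met when the one before it is completed fails the run):
1. both objectives stand upright in the case, one in each cell, and are let go of (((horizontal distance between objective_1_mid and cell_1 below 0.008 m and z of objective_1_mid in the frame of cell_1 between 0.017 and 0.027 m and angle between each of objective_1_mid, objective_2_mid's own z axis and vertical below 0.15 rad and horizontal distance between objective_2_mid and cell_2 below 0.008 m and z of objective_2_mid in the frame of cell_2 between 0.017 and 0.027 m) or (horizontal distance between objective_1_mid and cell_2 below 0.008 m and z of objective_1_mid in the frame of cell_2 between 0.017 and 0.027 m and angle between each of objective_1_mid, objective_2_mid's own z axis and vertical below 0.15 rad and horizontal distance between objective_2_mid and cell_1 below 0.008 m and z of objective_2_mid in the frame of cell_1 between 0.017 and 0.027 m)) and distance between the grasp point and objective_1_mid above 0.12 m and distance between the grasp point and objective_2_mid above 0.12 m), for 0.1 s.
2. the cover is on the case, the fastener's slot in line with the red marks and its key through the receptacle (horizontal distance between cover and case below 0.006 m and angle between the y axis of cover and the y axis of case, either way round below 0.055 rad and angle between cover's own z axis and vertical below 0.06 rad and value of joint fastener between -0.2 and 0.2 rad and z of cover in the frame of case below 0.0535 m), for 0.1 s.
At the end, for the whole second after the job is handed in: Objectives upright (0.15 rad), one per cell, within 8 mm of its centre; cover on the case, fastener within 0.2 rad of the marks, key through the slot; cover held by the fingers within 1.5 mm of home on the rim, gasket pressed at least 2.8 of its 4 mm (((horizontal distance between objective_1_mid and cell_1 below 0.008 m and z of objective_1_mid in the frame of cell_1 between 0.017 and 0.027 m and angle between each of objective_1_mid, objective_2_mid's own z axis and vertical below 0.15 rad and horizontal distance between objective_2_mid and cell_2 below 0.008 m and z of objective_2_mid in the frame of cell_2 between 0.017 and 0.027 m) or (horizontal distance between objective_1_mid and cell_2 below 0.008 m and z of objective_1_mid in the frame of cell_2 between 0.017 and 0.027 m and angle between each of objective_1_mid, objective_2_mid's own z axis and vertical below 0.15 rad and horizontal distance between objective_2_mid and cell_1 below 0.008 m and z of objective_2_mid in the frame of cell_1 between 0.017 and 0.027 m)) and horizontal distance between cover and case below 0.006 m and angle between the y axis of cover and the y axis of case, either way round below 0.055 rad and angle between cover's own z axis and vertical below 0.06 rad and value of joint fastener between -0.2 and 0.2 rad and z of cover in the frame of case between 0.046 and 0.0495 m and value of joint gasket above 0.0028 m and contact force between the fingers and cover above 1 N); the arm keeps its last pose, push and grip.
It fails at once if the bottle, the tape or the tin is pushed more than 25 mm away (distance of any of dropper, tape, tin from where it was at the start of the episode above 0.025 m).
It fails at once if an objective is tipped over (angle between any of objective_1_mid, objective_2_mid's own z axis and vertical above 0.9 rad).
It also fails if it takes over 72 s, if anything falls off the work surface, if the arm or the gripper's body presses on something with over 40 N, if the wrist force passes 120 N, or if a joint passes its speed limit or range.

## Robot

A 6-joint arm with a two-finger parallel gripper is mounted at the origin on a cart in front of the work surface, level with it; the furniture and walls round the work are solid. World frame = base frame: x ahead of the robot, y to its left, z up, the work surface at z = 0. Lengths are in mm, angles in degrees, forces in N, time in s.
With the tool pointing down it reaches from about 350 to 850 mm from the base axis. Payload 8.1 kg.
Tool frame: the origin (TCP) lies at the very end of the fingers, on their centre line; the grasp point (between the pads) lies 19 mm behind it; z points along the fingers, y is the direction in which the jaws open and shut (so a half turn about z gives the same grasp; the last joint's range is limited). The gripper opens to 85 mm and grips with 20 to 120 N. Pads are 22 mm wide; open, the fingers measure 114 mm over their backs; the gripper's body (76 mm by 85 mm) begins 54 mm behind the grasp point. The pads swing forward as they close: fully open they stand 13 mm farther back than shut.
Start: joints at [-71.413, 7.471, 85.268, -0, 87.261, -4.893], TCP at [239.075, -550.316, 231.292] pointing down, gripper open.
Joint ranges: [-169.43, 169.43], [-51.17, 129.36], [1.28, 143.12], [-76.62, 256.62], [0, 156.53], [-152.29, 152.29]. Speed limits (degrees/s): [136.94, 136.94, 159.86, 180, 180, 180].

## Interface

Orientations are given as [roll, pitch, yaw] about the fixed x, y, z axes, in that order (R = Rz(yaw) Ry(pitch) Rx(roll)).
In Python, from bench import r, eyes gives the robot as it stands. The module is installed in compiled form; this text tells all that it offers.
- The arm moves only by the tool play_rows, never from a script. Its argument "deltas" is a list of rows, each a list of 3 entries, a list of its own where there are three numbers: the shift along the tool's x, y, z in m, then the turn, a rotation vector about the tool's x, y, z in rad, then the closure, from 0 (fully open) to 1 (shut). A call has 1 to 8 rows; each row shifts and turns the pose as measured when the row begins, along the tool's axes as they then stand; what a row does not reach is not made up. A row lasts 1/8 s, in which the tool goes at most 62.5 mm and 10.7 degrees, less where a joint would pass 70% of its speed; a pose out of reach is approached as far as the arm can. A call with a gripper value outside its range is refused whole. The fingers move at their own pace and stop on an object; "force" is the grip in N (left out, the last holds). Time passes only in rows, so rows that do not move let the fingers close. It gives the time, the measured TCP pose, the force and the opening at its end, in the units of the state.
- r.sense(): the state, without advancing time (a new reading comes with each control period).
- eyes.snapshot(name): name is "scene" or "side" or "wrist"; returns the picture (480x640x3 uint8, red, green, blue); there is no depth.
- eyes.get_calibration(name): a dict with "mtx" (3x3 intrinsics, pixels), "D" ([k1, k2, p1, p2, k3] as OpenCV has them; the pictures are not rectified), "R" (3x3) and "t" (3): a world point X has camera coordinates R X + t; the wrist camera has in their place "T_tool_cam" (4x4, takes a point from camera to tool coordinates, whose origin is the TCP and whose axes are the flange's). Camera axes: x right, y down, z forward; pixel columns grow to the right and rows downward; lengths in mm; the calibration is good to about 2 mm. A picture is of the moment at which its call begins: read the wrist's pose just before it. get_calibration takes no time and is no camera call.
- r.hand_in(): hands the job in, once; it reports no verdict.
The state is a dict: "time": time; "joint_pos": joint angles; "qd": joint speeds; "joint_efforts": joint torques, N m; "tool_pos": TCP position; "tcp_rot": TCP orientation; "ft_force": force on the tool from outside, world axes, zero at the start; "wrist_torque": the same for the moment, N m; "finger_gap": finger opening in mm.
Only numpy, scipy, OpenCV 4.12 (cv2) and the standard library are available. Lean on these libraries where they do the work, as an engineer would, in place of code of your own. Each camera call takes 0.05 s, during which the arm holds its last target. There are 200 camera calls.

## Working session

There is one attempt and no reset: what is moved stays moved. The work goes in short steps, Python scripts to look and compute and a tool call to move; the robot and the scene stay as the last step left them, time stands still between calls to the robot, and variables do not carry over. Pictures are saved under pics/ and viewed, about 8 in all and at most 12, crops included, and the job is handed in when it is done.

Besides the shell and the picture viewer there is one more tool, called as name(argument=value, ...) on one line, values as JSON. play_rows: Moves the arm, as the interface text tells. Its arguments: {"type":"object","properties":{"deltas":{"type":"array"},"force":{"type":"number"}},"required":["deltas"]}

```bash
mkdir -p pics; cat > h.py <<'E'
import numpy as np, cv2
from bench import r, eyes
from scipy.spatial.transform import Rotation as Ro
def cam(n, st=None):
    c=eyes.get_calibration(n); K=np.array(c['mtx'],float); D=np.array(c['D'],float)
    if 'R' in c: return K,D,np.array(c['R'],float),np.array(c['t'],float).ravel()
    st=st or r.sense(); T=np.array(c['T_tool_cam'],float)
    Rt=Ro.from_euler('xyz',st['tcp_rot'],degrees=True).as_matrix()
    Rw=Rt@T[:3,:3]; tw=Rt@T[:3,3]+np.array(st['tool_pos'])
    return K,D,Rw.T,-Rw.T@tw
def plane(c,px,z):
    K,D,R,t=c; px=np.array(px,float).reshape(-1,1,2)
    u=cv2.undistortPoints(px,K,D).reshape(-1,2)
    d=np.c_[u,np.ones(len(u))]@R; o=-R.T@t
    return o+d*((z-o[2])/d[:,2])[:,None]
def proj(c,X):
    K,D,R,t=c
    return cv2.projectPoints(np.array(X,float).reshape(-1,1,3),cv2.Rodrigues(R)[0],t,K,D)[0].reshape(-1,2)
def snap(n,f):
    st=r.sense(); im=eyes.snapshot(n); cv2.imwrite('pics/%s.png'%f,im[:,:,::-1]); return im,cam(n,st)
E
python3 - <<'E'
from h import *
for n in ['scene','side','wrist']:
    im,c=snap(n,n+'0'); print(n,-c[2].T@c[3],c[2][2],c[0][0,0])
print(r.sense()); print(eyes.get_calibration('wrist')['T_tool_cam'])
E
```

```text
scene [ -250.81393795 -1081.34926788   942.22326433] [ 0.53688446  0.61185384 -0.58085278] 437.90232700509733
side [-150.96176966  842.87366031  581.75578846] [ 0.523968   -0.75514115 -0.39397891] 516.2446835439074
wrist [ 300.80064022 -524.24079019  373.15311346] [-0.2428998  -0.10350192 -0.96451389] 345.35091541642345
{'time': 0.15, 'joint_pos': array([-7.14135887e+01,  7.50651933e+00,  8.53139483e+01, -1.64541025e-03,
        8.72613967e+01, -4.89330676e+00]), 'qd': array([ 0.03078438, -0.15088025, -0.18319772, -0.04472863, -0.08748369,
       -0.03073332]), 'joint_efforts': array([ 9.43196355e-04, -5.70059144e+01, -5.01161063e+01, -1.36244234e-04,
        9.59613710e-03,  4.92159836e-05]), 'tool_pos': array([ 238.93046411, -549.92248179,  230.48089289]), 'tcp_rot': array([-1.79918294e+02, -5.34563969e-03,  2.34797940e+01]), 'ft_force': array([ 0.20795592, -0.18569208, -0.09713633]), 'wrist_torque': array([ 0.00839065, -0.00015415, -0.00858082]), 'finger_gap': 86.02803311941811}
[[ 4.56861084e-04 -9.64479307e-01 -2.64158018e-01  6.69899909e+01]
 [ 9.99999836e-01  5.31971226e-04 -2.12805312e-04  9.42942477e-01]
 [ 3.45770784e-04 -2.64157878e-01  9.64479391e-01 -1.42811641e+02]
 [ 0.00000000e+00  0.00000000e+00  0.00000000e+00  1.00000000e+00]]
```

View pics/scene0.png

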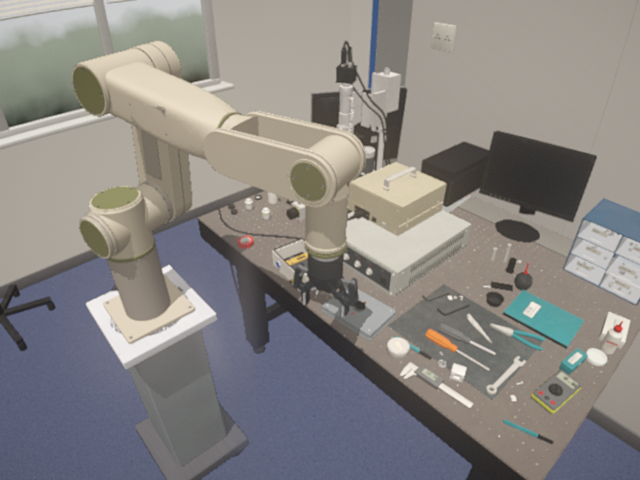

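View pics/side0.png

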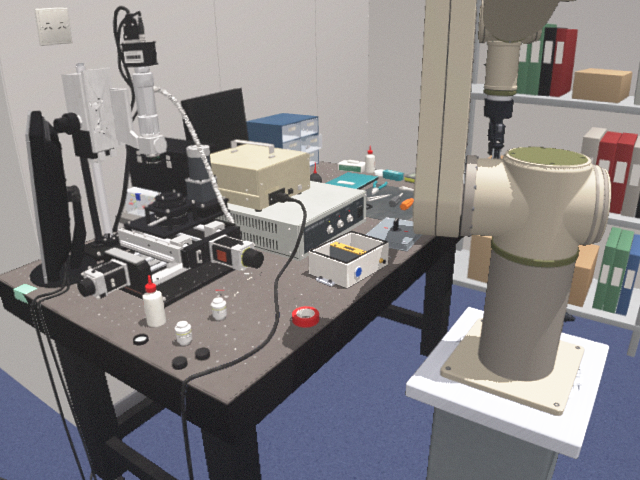

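Side view: case around (347,258), objectives at (183,332) and (219,308), dropper (154,305), tape (305,316), cover behind the case around (392,235). Scene view: cover at (355,305), partly under the gripper.

```bash
python3 - <<'E'
from h import *
c=cam('side'); print('obj',plane(c,[(183,332),(219,308)],22)); print('drop',plane(c,[(155,325)],0),'tape',plane(c,[(305,316)],9))
print('case top corners guess',plane(c,[(310,258),(350,235),(387,240),(348,266)],64))
print('cover?',plane(c,[(392,235),(390,224)],20))
c=cam('scene'); print('cover',plane(c,[(355,305)],20),'case',plane(c,[(293,258)],64),'tin',plane(c,[(398,346)],24), 'tape',plane(c,[(246,241)],9),plane(c,[(265,213),(249,204)],22))
E
python3 - <<'E'
import cv2
a=cv2.imread('pics/side0.png')[215:345,120:440]
b=cv2.imread('pics/wrist0.png')
a=cv2.resize(a,(800,325),interpolation=cv2.INTER_CUBIC)
cv2.imwrite('pics/sc.png',a)
E
```

```text
obj [[576.06491872 284.38771871  22.        ]
 [582.96930191 174.6280486   22.        ]]
drop [[676.48607306 277.82755819   0.        ]] tape [[420.29735134  82.50930409   9.        ]]
case top corners guess [[ 512.50082328  -68.05872471   64.        ]
 [ 507.20609342 -243.8211049    64.        ]
 [ 408.19108917 -265.28801083   64.        ]
 [ 412.21075457  -78.89484227   64.        ]]
cover? [[ 460.80503732 -400.15928258   20.        ]
 [ 506.27870713 -475.92870779   20.        ]]
cover [[ 477.12085333 -430.97234294   20.        ]] case [[ 449.29328707 -169.28127566   64.        ]] tin [[ 445.94389894 -626.22091238   24.        ]] tape [[427.88679344  84.31169737   9.        ]] [[585.62091921 180.26636562  22.        ]
 [578.04853443 282.95041618  22.        ]]
```

View pics/sc.png

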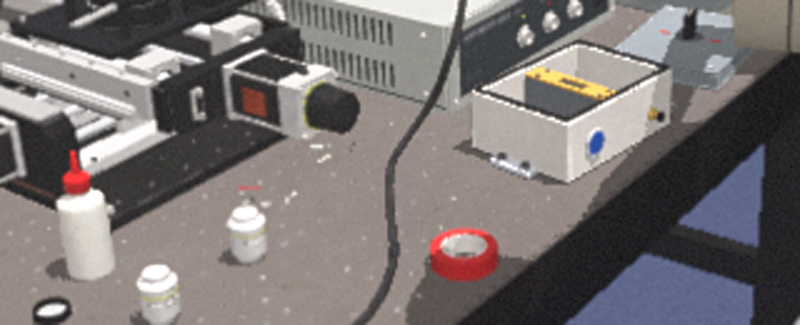

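View pics/wrist0.png

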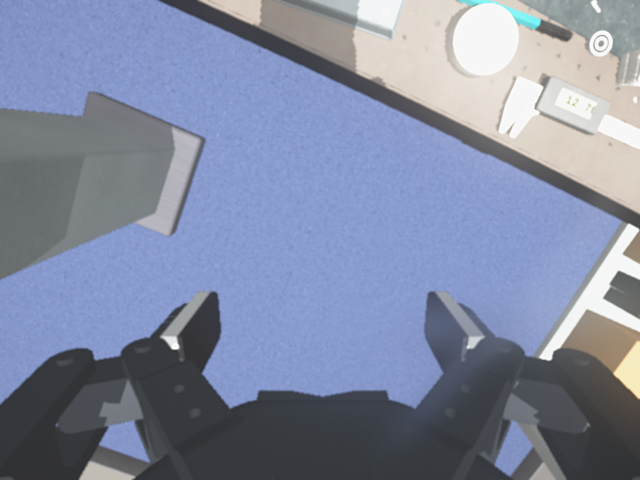

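play_rows(deltas=[[[0, 0, -0.03], [0, 0, 0.137], 0], [[0, 0, -0.03], [0, 0, 0.137], 0], [[0, 0, -0.03], [0, 0, 0.137], 0], [[0.04, -0.04, 0], [0, 0, 0], 0], [[0.04, -0.04, 0], [0, 0, 0], 0], [[0.04, -0.04, 0], [0, 0, 0], 0], [[0.04, -0.04, 0], [0, 0, 0], 0], [[0.02, -0.04, 0], [0, 0, 0], 0]], force=40)

```text
time: 1.15
tool_pos: [424.5, -348.7, 319.8]
tcp_rot: [-179.6, 0.2, -1.3]
ft_force: [0.3, -0.5, 0.5]
finger_gap: 85.6
```

play_rows(deltas=[[[0, -0.04, 0], [0, 0, 0], 0], [[0, -0.02, 0], [0, 0, 0], 0], [[0, 0, 0], [0, 0, 0], 0]])

```text
time: 1.52
tool_pos: [427.2, -284.3, 319.5]
tcp_rot: [-179.5, 0.2, -1.0]
ft_force: [-0.3, 0.4, 0.4]
finger_gap: 85.7
```

```bash
python3 - <<'E'
from h import *
im,c=snap('wrist','w1'); s=r.sense(); print(s['tool_pos'],s['tcp_rot'],s['time'])
E
```

```text
[ 427.07242909 -285.0403026   319.46471913] [-179.53821897    0.20633304   -1.0454503 ] 1.575
```

View pics/w1.png

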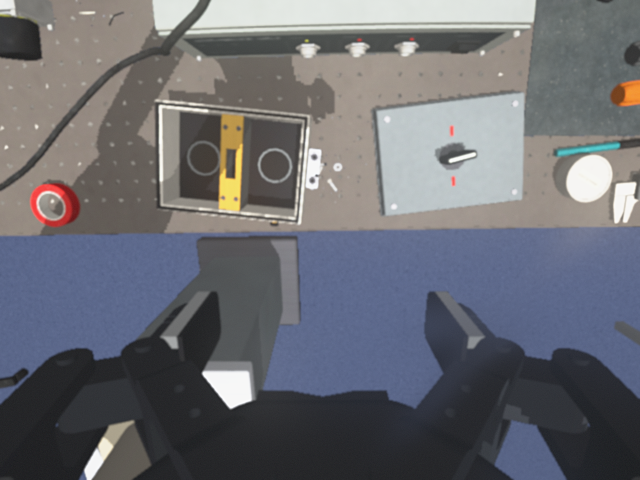

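The wrist view shows the case (rim corners about (158,103),(308,116),(299,221),(158,209)), rings at (204,157) and (275,165), receptacle slot at (231,163), and the cover (corners (376,109),(522,93),(522,200),(384,214)) with the wing at (458,157) and red marks at (451,131),(454,181).

```bash
cat >> h.py <<'E'
def rings(im,c,roi):
    pass
E
python3 - <<'E'
from h import *
im=cv2.imread('pics/w1.png'); 
st={'tool_pos':[427.07242909,-285.0403026,319.46471913],'tcp_rot':[-179.53821897,0.20633304,-1.0454503]}
c=cam('wrist',st)
P=lambda p,z:plane(c,p,z)
rim=P([(158,103),(308,116),(299,221),(158,209)],68); print('rim',rim,rim.mean(0)); print([np.linalg.norm(rim[i]-rim[i-1]) for i in range(4)])
rg=P([(204,157.5),(275,165.5)],20); print('rings',rg,rg.mean(0), np.linalg.norm(rg[0]-rg[1]))
hsv=cv2.cvtColor(im,cv2.COLOR_BGR2HSV)
red=((hsv[...,0]<8)|(hsv[...,0]>172))&(hsv[...,1]>120)&(hsv[...,2]>100)
n,l,s,ce=cv2.connectedComponentsWithStats(red.astype('u1'))
for i in range(1,n):
    if s[i,4]>5: print('red',ce[i],s[i])
br=((hsv[...,0]>18)&(hsv[...,0]<32)&(hsv[...,1]>120)&(hsv[...,2]>120)).astype('u1')
ct=max(cv2.findContours(br,0,2)[0],key=cv2.contourArea); rr=cv2.minAreaRect(ct); print('brass',rr,P(cv2.boxPoints(rr),60),P([rr[0]],60))
co=P([(376,109),(522,93),(522,200),(384,214)],10); print('cover',co,co.mean(0))
print('marks',P([(451,131),(454,181)],20),'slot wing',P([(446,161),(475,155)],52), 'slot',P([(231,163)],60))
E
```

```text
rim [[ 540.55336538 -107.01702013   68.        ]
 [ 522.94059967 -269.84575812   68.        ]
 [ 406.57761654 -256.02287413   68.        ]
 [ 423.76997591  -90.86965247   68.        ]] [ 473.46038937 -180.93882621   68.        ]
[np.float64(117.89443387707979), np.float64(163.77853164869924), np.float64(117.18112460722935), np.float64(166.0456679513467)]
rings [[ 479.67654082 -135.14214329   20.        ]
 [ 467.88249975 -224.33958358   20.        ]] [ 473.77952029 -179.74086343   20.        ] 89.97378928920534
red [359.   39.5] [358  39   3   2   6]
red [411.5  38.8] [410  38   4   3  10]
red [451.5 130.5] [451 127   2   8  16]
red [452.95652174 180.65217391] [452 177   3   8  23]
red [ 57.0407767  203.46601942] [  30  183   50   44 1030]
brass ((230.46815490722656, 162.3488006591797), (22.321809768676758, 94.67095947265625), 2.14758563041687) [[ 420.69948959 -158.90750835   60.        ]
 [ 527.16447837 -172.95870868   60.        ]
 [ 525.64938384 -197.80712063   60.        ]
 [ 419.21654004 -185.52487904   60.        ]] [[ 474.92919816 -179.10869702   60.        ]]
cover [[ 533.88933924 -351.40750872   10.        ]
 [ 551.16536571 -531.55974808   10.        ]
 [ 417.76644559 -548.32401583   10.        ]
 [ 401.3569206  -364.88282607   10.        ]] [ 476.04451779 -449.04352468   10.        ]
marks [[ 506.297568   -442.87115623   20.        ]
 [ 444.99352411 -451.32970678   20.        ]] slot wing [[ 471.91371101 -428.32831956   52.        ]
 [ 478.40125038 -461.76481277   52.        ]] slot [[ 474.18359341 -179.66095115   60.        ]]
```

Ring spacing measures 90.0 mm, which is exactly right. The case centre is about (474,-180) at yaw -7.5°. The cover is at about (475.5,-447), yaw 7.8°, with the fastener near 1.45. Next: over to the objectives, turning so the jaws lie along world x.

play_rows(deltas=[[[0.01, -0.06, 0], [0, 0, 0], 0], [[0.01, -0.06, 0], [0, 0, 0], 0], [[0.01, -0.06, 0], [0, 0, 0], 0], [[0.01, -0.06, 0], [0, 0, 0], 0], [[0.01, -0.06, 0], [0, 0, 0], 0], [[0.01, -0.06, 0], [0, 0, 0], 0], [[0.01, -0.06, 0], [0, 0, 0], 0], [[0.01, -0.03, 0], [0, 0, 0], 0]])

```text
time: 2.58
tool_pos: [523.9, 162.0, 320.8]
tcp_rot: [-179.8, 0.1, -2.3]
ft_force: [0.4, -0.3, -0.0]
finger_gap: 85.3
```

play_rows(deltas=[[[0, 0, 0], [0, 0, -0.18], 0.3], [[0, 0, 0], [0, 0, -0.18], 0.3], [[0, 0, 0], [0, 0, -0.18], 0.3], [[0, 0, 0], [0, 0, -0.18], 0.3], [[0, 0, 0], [0, 0, -0.18], 0.3], [[0, 0, 0], [0, 0, -0.18], 0.3], [[0, 0, 0], [0, 0, -0.18], 0.3], [[0, 0, 0], [0, 0, -0.18], 0.3]])

```text
time: 3.58
tool_pos: [531.8, 153.8, 317.1]
tcp_rot: [-179.7, 0.0, 82.3]
ft_force: [-0.2, -0.3, -0.2]
finger_gap: 59.8
```

```bash
python3 - <<'E'
from h import *
im,c=snap('wrist','w2'); s=r.sense(); print(s['tool_pos'],s['tcp_rot'],s['time'],s['finger_gap'])
print(proj(c,[(580,180,22),(577,283,22),(676,278,0),(676,278,113)]))
np.save('c2.npy',np.array([s['tool_pos'],s['tcp_rot']]))
E
```

```text
[531.83491543 153.69287601 316.94903464] [-1.79738934e+02  3.88104544e-02  8.27991056e+01] 3.625 59.715061789079016
[[358.00503405 171.41315203]
 [345.89774626  84.2773448 ]
 [424.57556824  80.47725073]
 [458.98150863  59.30604694]]
```

View pics/w2.png

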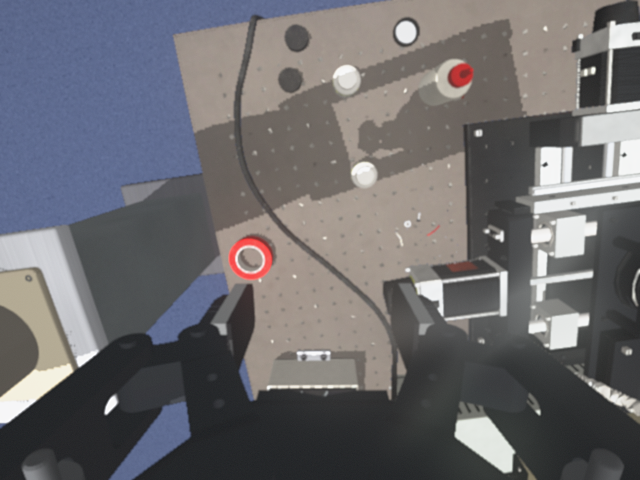

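Objective tops at (364,174) and (346,79), dropper nozzle (460,75), tape (251,258). There is clear space around both objectives. I'll measure them by mask.

```bash
cat >> h.py <<'E'
def bright(im,px,th=150,w=28):
    x,y=map(int,px); g=im[max(y-w,0):y+w,x-w:x+w].astype(int)
    m=((g.min(2)>th)&(g.max(2)-g.min(2)<45)).astype('u1')
    n,l,s,ce=cv2.connectedComponentsWithStats(m); i=1+np.argmax(s[1:,4])
    ct=max(cv2.findContours((l==i).astype('u1'),0,2)[0],key=cv2.contourArea); (a,b),rad=cv2.minEnclosingCircle(ct)
    return (a+x-w,b+max(y-w,0)),rad,s[i]
def rel(T,st=None):
    st=st or r.sense(); Rt=Ro.from_euler('xyz',st['tcp_rot'],degrees=True).as_matrix()
    return Rt.T@(np.array(T)-st['tool_pos'])
E
python3 - <<'E'
from h import *
im=cv2.imread('pics/w2.png')[:,:,::-1]; a=np.load('c2.npy'); st={'tool_pos':a[0],'tcp_rot':a[1]}; c=cam('wrist',st)
for p in [(364,174),(346,79)]:
    q,rad,s=bright(im,p); X=plane(c,[q],36)[0]; e=plane(c,[(q[0]+rad,q[1])],36)[0]
    print(q,rad,s,X,np.linalg.norm(e-X)); print('rel', rel([X[0],X[1],120]))
E
```

```text
(363.5725631713867, 174.84467124938965) 13.980910301208496 [ 15  16  26  27 567] [584.77557588 176.65761449  36.        ] 16.97958800035585
rel [ 29.55305447  50.54128442 196.70081476]
(346.10377311706543, 78.93396186828613) 15.212310791015625 [ 14  13  29  31 671] [575.47400104 286.86301289  36.        ] 17.311310511155117
rel [137.72326942  27.49887304 196.73253528]
```

play_rows(deltas=[[[0.006, 0.01, 0.04], [0, 0, 0], 0.3], [[0.006, 0.01, 0.04], [0, 0, 0], 0.3], [[0.006, 0.01, 0.04], [0, 0, 0], 0.3], [[0.006, 0.01, 0.04], [0, 0, 0], 0.3], [[0.0055, 0.0105, 0.037], [0, 0, 0], 0.3], [[0, 0, 0], [0, 0, 0], 0.3]])

```text
time: 4.38
tool_pos: [592.0, 169.0, 114.1]
tcp_rot: [-179.9, 0.1, 81.2]
ft_force: [-0.8, 0.3, -0.0]
finger_gap: 59.8
```

```bash
python3 - <<'E'
from h import *
im,c=snap('wrist','w3'); s=r.sense(); print(s['tool_pos'],s['tcp_rot'],s['finger_gap'])
p=proj(c,[(584.8,176.7,36)])[0]; print(p); q,rad,t=bright(im,p,w=45); X=plane(c,[q],36)[0]; print(q,rad,t,X, rel([X[0],X[1],12],s))
E
```

```text
[593.16838856 169.22537277 116.54730171] [1.79893558e+02 5.15734214e-02 8.12335769e+01] 59.88729049847708
[309.01480477 236.72274977]
(308.5, 256.67808532714844) 50.24113845825195 [   0   16   90   74 3891] [582.19609696 163.01075481  36.        ] [ -7.72015961 -10.09118295 104.53572651]
```

```bash
python3 - <<'E'
from h import *
im=cv2.imread('pics/w3.png')[:,:,::-1]; s=r.sense(); c=cam('wrist',s)
for th in (140,170,190):
    q,rad,t=bright(im,(309,236),th=th,w=75); X=plane(c,[q],36)[0]; print(q,rad,t,X, rel([X[0],X[1],12],s))
cv2.imwrite('pics/w3c.png',im[100:400,120:520,::-1])
E
```

```text
(310.9161071777344, 235.5) 103.66464233398438 [    0     0   150   150 13632] [587.41719231 176.92682897  36.        ] [  6.82906903  -7.05196473 104.52827652]
(312.44295501708984, 274.0) 79.21055603027344 [   0   47  150  103 9055] [584.03616222 149.59847795  36.        ] [-20.69530895  -6.22852133 104.55458174]
(312.48657989501953, 274.5) 78.94560241699219 [   0   53  150   97 8505] [584.00700677 149.22936554  36.        ] [-21.06455268  -6.20108166 104.55496509]
```

View pics/w3c.png

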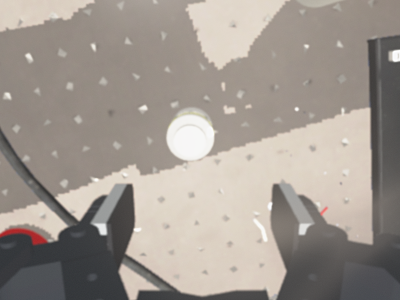

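The objective sits at full-image (310,237), as predicted at (309,237), so the position is confirmed. Now correct and descend.

play_rows(deltas=[[[0.003, -0.0045, 0], [0, 0, 0], 0.3], [[0.003, -0.0045, 0], [0, 0, 0], 0.3], [[0, 0, 0.02], [0, 0, 0], 0.3], [[0, 0, 0.02], [0, 0, 0], 0.3], [[0, 0, 0.015], [0, 0, 0], 0.3], [[0, 0, 0], [0, 0, 0], 0.3]])

```text
time: 5.18
tool_pos: [587.3, 176.9, 63.1]
tcp_rot: [179.5, -0.1, 81.1]
ft_force: [0.8, -0.0, -0.2]
finger_gap: 59.6
```

play_rows(deltas=[[[0, -0.0025, 0.018], [0, 0, 0], 0.3], [[0, 0, 0.018], [0, 0, 0], 0.3], [[0, 0, 0.015], [0, 0, 0], 0.3], [[0, 0, 0.001], [0, 0, 0], 0.3], [[0, 0, 0], [0, 0, 0], 0.8], [[0, 0, 0], [0, 0, 0], 0.8], [[0, 0, 0], [0, 0, 0], 0.8], [[0, 0, 0], [0, 0, 0], 0.8]], force=40)

```text
time: 6.18
tool_pos: [586.3, 177.4, 8.6]
tcp_rot: [179.4, -0.1, 81.1]
ft_force: [-0.3, -0.3, -0.7]
finger_gap: 29.7
```

play_rows(deltas=[[[0, 0, -0.03], [0, 0, 0], 0.8], [[0, 0, -0.05], [0, 0, 0], 0.8], [[-0.02, 0, -0.05], [0, 0, -0.02], 0.8], [[-0.045, -0.008, -0.03], [0, 0, 0], 0.8], [[-0.05, -0.01, 0], [0, 0, 0], 0.8], [[-0.05, -0.01, 0], [0, 0, 0], 0.8], [[-0.05, -0.01, 0], [0, 0, 0], 0.8], [[-0.04, -0.01, 0], [0, 0, 0], 0.8]])

```text
time: 7.18
tool_pos: [501.7, -73.6, 175.6]
tcp_rot: [179.1, -0.0, 82.6]
ft_force: [0.5, -0.1, -0.5]
finger_gap: 29.6
```

play_rows(deltas=[[[-0.03, -0.005, 0], [0, 0, 0], 0.8], [[-0.01, 0, 0], [0, 0, 0], 0.8], [[0, 0, 0], [0, 0, 0], 0.8]])

```text
time: 7.55
tool_pos: [490.5, -116.1, 176.4]
tcp_rot: [178.9, -0.0, 82.3]
ft_force: [0.2, 0.0, -0.1]
finger_gap: 29.5
```

```bash
python3 - <<'E'
from h import *
s=r.sense(); print(s['tool_pos'],s['tcp_rot'],s['finger_gap'],rel([479.7,-135.1,24],s),rel([467.9,-224.3,24],s))
im,c=snap('wrist','w4'); print(proj(c,[(479.7,-135.1,20),(467.9,-224.3,20),(474,-179.7,60)]))
E
```

```text
[ 490.51757591 -116.05268217  176.42482081] [ 1.78947380e+02 -7.20878627e-03  8.23480960e+01] 29.538716887810587 [-20.33729156 -10.98373149 152.24617723] [-110.3142141   -10.80111796  152.23820998]
[[309.2407364  242.96194618]
 [310.34806777 331.76899421]
 [309.32190678 308.74775142]]
```

View pics/w4.png

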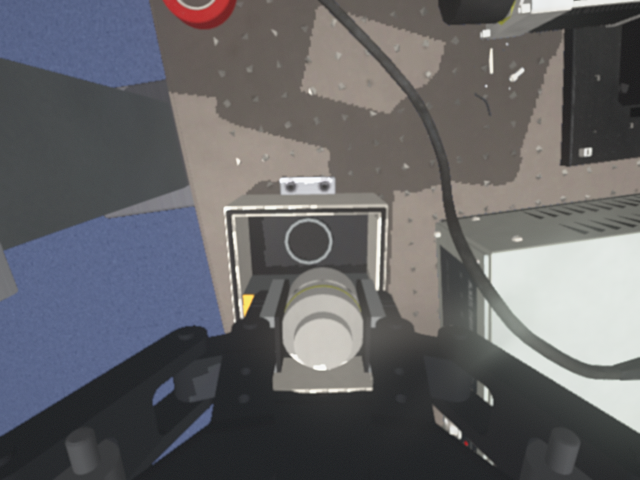

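Ring at (308.5,241.5) versus predicted (309,243), about 2 mm out. Shift over the cell, remove the 1° tilt, then lower.

play_rows(deltas=[[[-0.01, -0.005, 0], [0.018, 0, 0], 0.8], [[-0.01, -0.005, 0], [0, 0, 0], 0.8], [[0, 0, 0.02], [0, 0, 0], 0.8], [[0, 0, 0.03], [0, 0, 0], 0.8], [[0, 0, 0.03], [0, 0, 0], 0.8], [[0, 0, 0.01], [0, 0, 0], 0.8], [[0, 0, 0], [0, 0, 0], 0.8]])

```text
time: 8.48
tool_pos: [478.1, -134.0, 85.2]
tcp_rot: [180.0, 0.0, 82.7]
ft_force: [-0.7, 0.5, -1.1]
finger_gap: 29.4
```

```bash
python3 - <<'E'
from h import *
s=r.sense(); print(s['tool_pos'],s['tcp_rot'],s['finger_gap'],rel([479.7,-134.6,24],s))
E
```

```text
[ 478.06881327 -134.02718934   85.15692137] [1.79995582e+02 4.45658409e-04 8.26818363e+01] 29.374397760388696 [-0.35988991  1.68614807 61.15705435]
```

play_rows(deltas=[[[0, 0.0015, 0.018], [0, 0, 0], 0.8], [[0, 0, 0.018], [0, 0, 0], 0.8], [[0, 0, 0.012], [0, 0, 0], 0.8], [[0, 0, 0.008], [0, 0, 0], 0.8], [[0, 0, 0.004], [0, 0, 0], 0.8], [[0, 0, 0], [0, 0, 0], 0.8]])

```text
time: 9.22
tool_pos: [481.3, -134.9, 23.2]
tcp_rot: [179.8, 0.0, 82.7]
ft_force: [0.6, 0.2, -0.7]
finger_gap: 30.0
```

play_rows(deltas=[[[0, 0, 0], [0, 0, 0], 0.48], [[0, 0, 0], [0, 0, 0], 0.48], [[0, 0, -0.02], [0, 0, 0], 0.48], [[0, 0, -0.04], [0, 0, 0], 0.48], [[0, 0, -0.05], [0, 0, 0], 0.48], [[0.03, 0.004, -0.05], [0, 0, 0], 0.3], [[0.05, 0.005, -0.01], [0, 0, 0], 0.3], [[0.05, 0.005, 0], [0, 0, 0], 0.3]])

```text
time: 10.22
tool_pos: [513.5, -7.6, 203.2]
tcp_rot: [179.4, 0.1, 82.3]
ft_force: [1.1, -0.7, -1.1]
finger_gap: 59.8
```

play_rows(deltas=[[[0.05, 0.005, 0], [0, 0, 0], 0.3], [[0.05, 0.005, 0], [0, 0, 0], 0.3], [[0.05, 0.005, 0], [0, 0, 0], 0.3], [[0.05, 0.005, 0], [0, 0, 0], 0.3], [[0.04, 0, 0], [0, 0, 0], 0.3], [[0.02, 0, 0], [0, 0, 0], 0.3], [[0, 0, 0], [0, 0, 0], 0.3]])

```text
time: 11.1
tool_pos: [571.0, 259.1, 208.3]
tcp_rot: [178.9, -0.1, 82.5]
ft_force: [0.6, -0.4, -0.8]
finger_gap: 59.6
```

```bash
python3 - <<'E'
from h import *
im,c=snap('wrist','w5'); s=r.sense(); print(s['tool_pos'],s['tcp_rot'],s['finger_gap'],rel([575.5,286.9,9],s),s['time'])
p=proj(c,[(575.5,286.9,36)])[0]; print(p); x,y=map(int,p)
y0=max(y-60,0); cv2.imwrite('pics/w5c.png',im[y0:y+120,x-150:x+150,::-1]); print(x-150,y0)
E
```

```text
[570.98817907 258.29216553 208.28807137] [ 1.78856645e+02 -5.30608543e-02  8.24841340e+01] 59.8484104354735 [ 28.76763446  -3.24613568 199.28970351] 11.15
[318.69541877 187.12855313]
168 127
```

View pics/w5c.png

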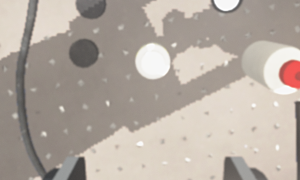

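Objective 2 at full-image (321,189), predicted (319,187): target becomes about (577.5,285).

play_rows(deltas=[[[0.013, -0.001, 0], [0.019, 0, 0], 0.3], [[0.013, 0, 0.02], [0, 0, 0], 0.3], [[0, 0, 0.04], [0, 0, 0], 0.3], [[0, 0, 0.04], [0, 0, 0], 0.3], [[0, 0, 0.03], [0, 0, 0], 0.3], [[0, 0, 0.01], [0, 0, 0], 0.3], [[0, 0, 0], [0, 0, 0], 0.3]])

```text
time: 12.02
tool_pos: [573.2, 282.8, 59.0]
tcp_rot: [-179.8, 0.0, 82.1]
ft_force: [0.9, -0.3, 0.6]
finger_gap: 59.6
```

play_rows(deltas=[[[0.0025, 0.004, 0.01], [0, 0, 0], 0.3], [[0, 0, 0.018], [0, 0, 0], 0.3], [[0, 0, 0.015], [0, 0, 0], 0.3], [[0, 0, 0.006], [0, 0, 0], 0.3], [[0, 0, 0], [0, 0, 0], 0.8], [[0, 0, 0], [0, 0, 0], 0.8], [[0, 0, 0], [0, 0, 0], 0.8], [[0, 0, 0], [0, 0, 0], 0.8]])

```text
time: 13.02
tool_pos: [580.7, 286.0, 10.9]
tcp_rot: [179.8, -0.1, 82.1]
ft_force: [1.2, 0.5, -1.1]
finger_gap: 29.6
```

play_rows(deltas=[[[0, 0, -0.03], [0, 0, 0], 0.8], [[0, 0, -0.05], [0, 0, 0], 0.8], [[-0.03, -0.002, -0.05], [0, 0, 0], 0.8], [[-0.05, -0.004, -0.03], [0, 0, 0], 0.8], [[-0.055, -0.005, 0], [0, 0, 0], 0.8], [[-0.055, -0.005, 0], [0, 0, 0], 0.8], [[-0.055, -0.005, 0], [0, 0, 0], 0.8], [[-0.055, -0.005, 0], [0, 0, 0], 0.8]])

```text
time: 14.02
tool_pos: [513.3, -13.0, 178.1]
tcp_rot: [179.4, -0.1, 82.5]
ft_force: [1.7, -1.0, -0.8]
finger_gap: 29.9
```

play_rows(deltas=[[[-0.055, -0.005, 0], [0, 0, 0], 0.8], [[-0.055, -0.005, 0], [0, 0, 0], 0.8], [[-0.05, -0.005, 0], [0, 0, 0], 0.8], [[-0.03, 0, 0], [0, 0, 0], 0.8], [[-0.01, 0, 0], [0, 0, 0], 0.8], [[0, 0, 0], [0, 0, 0], 0.8]])

```text
time: 14.78
tool_pos: [469.5, -218.9, 180.0]
tcp_rot: [179.1, -0.0, 82.2]
ft_force: [0.6, 0.5, -1.3]
finger_gap: 29.7
```

```bash
python3 - <<'E'
from h import *
im,c=snap('wrist','w6'); s=r.sense(); print(s['tool_pos'],s['tcp_rot'],s['finger_gap'],rel([468,-224,26],s),s['time'])
print(proj(c,[(479.7,-135.1,59),(479.7,-135.1,20),(467.9,-224.3,20)]))
E
```

```text
[ 469.62451008 -218.45418221  179.99026991] [ 1.79146044e+02 -2.64140342e-02  8.22545083e+01] 29.602754228460064 [ -5.78515132  -3.15716731 153.9576652 ] 14.825
[[317.2267261  117.8859594 ]
 [317.12815068 121.25831165]
 [317.89370766 226.08442148]]
```

View pics/w6.png

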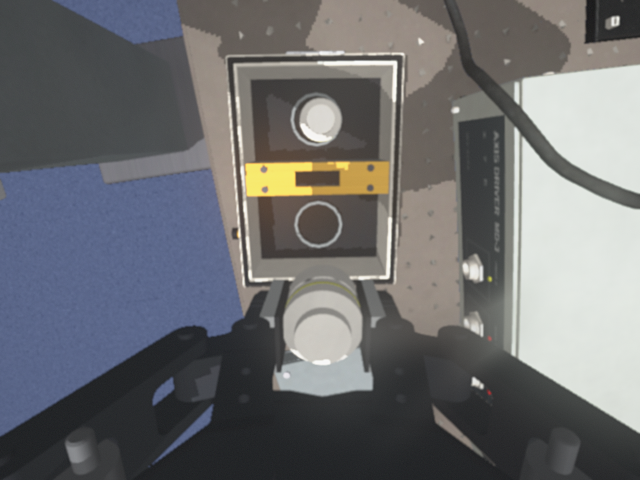

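Objective 1 stands in its ring at (319,118); ring 2 at (318.5,223.5), predicted (318,226). Lowering objective 2.

play_rows(deltas=[[[-0.002, -0.001, 0], [0.015, 0, 0], 0.8], [[-0.002, -0.001, 0.01], [0, 0, 0], 0.8], [[0, 0, 0.03], [0, 0, 0], 0.8], [[0, 0, 0.035], [0, 0, 0], 0.8], [[0, 0, 0.015], [0, 0, 0], 0.8], [[0, 0, 0.004], [0, 0, 0], 0.8], [[0, 0, 0], [0, 0, 0], 0.8]])

```text
time: 15.7
tool_pos: [468.6, -218.0, 82.7]
tcp_rot: [-180.0, -0.1, 82.7]
ft_force: [0.1, 0.7, -0.3]
finger_gap: 29.5
```

```bash
python3 - <<'E'
from h import *
s=r.sense(); print(s['tool_pos'],s['tcp_rot'],rel([468.5,-222.5,26],s))
E
```

```text
[ 468.62292586 -217.95977735   82.72035484] [-1.79968094e+02 -5.26152084e-02  8.26592050e+01] [-4.57080093  0.48977286 56.7159174 ]
```

play_rows(deltas=[[[-0.004, 0, 0], [0, 0, 0], 0.8], [[0, 0, 0.018], [0, 0, 0], 0.8], [[0, 0, 0.012], [0, 0, 0], 0.8], [[0, 0, 0.004], [0, 0, 0], 0.8], [[0, 0, 0], [0, 0, 0], 0.8]])

```text
time: 16.32
tool_pos: [469.5, -223.3, 48.6]
tcp_rot: [179.8, 0.0, 82.6]
ft_force: [0.4, -0.3, -0.8]
finger_gap: 29.7
```

play_rows(deltas=[[[0, 0, 0.012], [0, 0, 0], 0.8], [[0, 0, 0.008], [0, 0, 0], 0.8], [[0, 0, 0.003], [0, 0, 0], 0.8], [[0, 0, 0], [0, 0, 0], 0.48], [[0, 0, 0], [0, 0, 0], 0.48], [[0, 0, -0.02], [0, 0, 0], 0.48], [[0, 0, -0.04], [0, 0, 0], 0.48], [[0, 0, -0.04], [0, 0, 0], 0.48]])

```text
time: 17.32
tool_pos: [467.2, -221.9, 123.4]
tcp_rot: [-179.8, -0.1, 82.6]
ft_force: [0.7, 0.2, 0.0]
finger_gap: 44.6
```

play_rows(deltas=[[[0, 0, -0.04], [0, 0, 0], 0.3], [[-0.02, 0.004, -0.03], [0, 0, 0], 0.3], [[-0.05, 0.008, 0], [0, 0, 0], 0.3], [[-0.05, 0.008, 0], [0, 0, 0], 0.3], [[-0.05, 0.008, 0], [0, 0, 0], 0.3], [[-0.03, 0.004, 0], [0, 0, 0], 0.3], [[0, 0, 0], [0, 0, -0.17], 0.3], [[0, 0, 0], [0, 0, -0.17], 0.3]])

```text
time: 18.32
tool_pos: [476.7, -433.1, 203.1]
tcp_rot: [179.6, 0.4, 102.7]
ft_force: [-0.4, -0.4, -0.2]
finger_gap: 59.7
```

play_rows(deltas=[[[0, 0, 0], [0, 0, 0], 0.3]])

```text
time: 18.45
tool_pos: [476.6, -433.3, 203.0]
tcp_rot: [179.6, 0.4, 102.6]
ft_force: [0.1, 0.1, -0.6]
finger_gap: 59.5
```

```bash
python3 - <<'E'
from h import *
im,c=snap('wrist','w7'); s=r.sense(); print(s['tool_pos'],s['tcp_rot'],s['finger_gap'],rel([475.5,-447,24],s),s['time'])
print(proj(c,[(467.9,-224.3,59),(475.5,-447,52)]))
E
```

```text
[ 476.64855199 -433.20958677  202.99520758] [179.62752386   0.39557807 102.51284594] 59.687747207037255 [-11.97789924  -5.27318769 179.0516753 ] 18.5
[[372.83141876 -58.87314268]
 [316.02837798 235.37905449]]
```

View pics/w7.png

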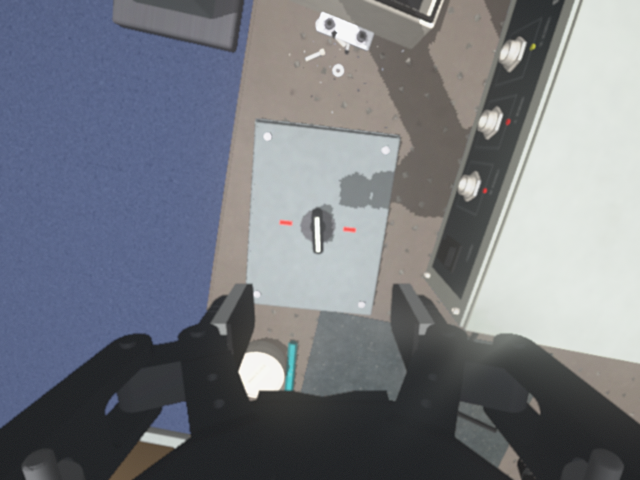

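Cover in full view: marks at (286,223) and (350,230), white slot from (317,219) to (319,252). Measuring by masks.

```bash
python3 - <<'E'
from h import *
im=cv2.imread('pics/w7.png')
c=cam('wrist',{'tool_pos':[476.64855199,-433.20958677,202.99520758],'tcp_rot':[179.62752386,0.39557807,102.51284594]})
hsv=cv2.cvtColor(im,cv2.COLOR_BGR2HSV)[200:270,260:380]; g=im[200:270,305:332].min(2)
red=(((hsv[...,0]<8)|(hsv[...,0]>172))&(hsv[...,1]>100)).astype('u1')
n,l,s,ce=cv2.connectedComponentsWithStats(red); k=np.argsort(-s[1:,4])[:2]+1
m=plane(c,ce[k]+[260,200],20); d=m[np.argmax(m[:,0])]-m[np.argmin(m[:,0])]; print(ce[k]+[260,200],m,m.mean(0),np.degrees(np.arctan2(d[1],d[0])))
ct=max(cv2.findContours((g>200).astype('u1'),0,2)[0],key=cv2.contourArea); rr=cv2.minAreaRect(ct); b=cv2.boxPoints(rr)+[305,200]; X=plane(c,b,52); print(rr,X,X.mean(0))
e=[np.degrees(np.arctan2(*(X[i]-X[i-1])[[1,0]])) for i in range(4)]; print(e,[np.linalg.norm(X[i]-X[i-1]) for i in range(4)])
q=plane(c,[(257,122),(399,137),(373,314),(247,297)],20);print(q.mean(0),np.degrees(np.arctan2(*((q[0]-q[3])[[1,0]]))),np.degrees(np.arctan2(*((q[1]-q[2])[[1,0]]))))
E
```

```text
[[285.63636364 222.34090909]
 [349.47619048 229.16666667]] [[ 445.63027243 -449.08602869   20.        ]
 [ 507.51910386 -442.4214575    20.        ]] [ 476.57468814 -445.75374309   20.        ] 6.146278000857997
((12.0, 34.0), (34.0, 4.0), 90.0) [[ 471.12437352 -430.93913017   52.        ]
 [ 474.51351646 -430.19175709   52.        ]
 [ 481.16372975 -460.45369003   52.        ]
 [ 477.67908268 -461.21942301   52.        ]] [ 476.1201756  -445.70100007   52.        ]
[np.float64(102.21424034772198), np.float64(12.43582213887567), np.float64(-77.60596757201228), np.float64(-167.60653054190516)] [np.float64(30.98161304145192), np.float64(3.4705700439691194), np.float64(30.984026885059762), np.float64(3.5677881407078478)]
[ 477.2809185  -443.42404026   20.        ] 96.23342681765618 97.20025938453638
```

play_rows(deltas=[[[-0.006, -0.0015, 0.01], [0.006, 0, 0], 0.3], [[-0.006, -0.0015, 0.03], [0, 0, 0], 0.3], [[0, 0, 0.04], [0, 0, 0], 0.3], [[0, 0, 0.035], [0, 0, 0], 0.3], [[0, 0, 0.015], [0, 0, 0], 0.3], [[0, 0, 0.004], [0, 0, 0], 0.3], [[0, 0, 0], [0, 0, 0], 0.3]])

```text
time: 19.38
tool_pos: [477.6, -448.1, 65.1]
tcp_rot: [180.0, 0.6, 101.7]
ft_force: [0.8, 0.0, 0.2]
finger_gap: 59.4
```

```bash
python3 - <<'E'
from h import *
s=r.sense(); print(s['tool_pos'],s['tcp_rot'],rel([476.3,-445.7,25],s))
E
```

```text
[ 477.60136196 -448.11023094   65.13147009] [179.96844942   0.55451561 101.74076494] [ 3.01287937 -0.80577565 40.10375208]
```

play_rows(deltas=[[[0.003, -0.001, 0], [0, 0.0095, -0.01], 0.4], [[0, 0, 0.016], [0, 0, 0], 0.5], [[0, 0, 0.014], [0, 0, 0], 0.5], [[0, 0, 0.006], [0, 0, 0], 0.5], [[0, 0, 0.002], [0, 0, 0], 0.5], [[0, 0, 0], [0, 0, 0], 0.5]])

```text
time: 20.12
tool_pos: [477.4, -446.7, 27.5]
tcp_rot: [179.8, 0.2, 102.3]
ft_force: [0.3, 0.5, 0.1]
finger_gap: 42.8
```

play_rows(deltas=[[[0.001, 0.0005, 0.002], [0, 0, 0], 0.5], [[0, 0, 0], [0, 0, 0], 1], [[0, 0, 0], [0, 0, 0], 1], [[0, 0, 0], [0, 0, 0], 1], [[0, 0, 0], [0, 0, 0], 1], [[0, 0, 0], [0, 0, 0], 1]], force=60)

```text
time: 20.88
tool_pos: [478.0, -446.0, 26.4]
tcp_rot: [179.8, 0.3, 102.3]
ft_force: [-0.2, -0.0, -1.0]
finger_gap: 8.9
```

play_rows(deltas=[[[0, 0, -0.006], [0, 0, 0], 1], [[0, 0, -0.015], [0, 0, 0], 1], [[0, 0, -0.03], [0, 0, 0], 1], [[0, 0, -0.035], [0, 0, 0], 1], [[0, 0, -0.03], [0, 0, 0], 1], [[0, 0, -0.01], [0, 0, 0], 1], [[0, 0, 0], [0, 0, 0], 1]])

```text
time: 21.75
tool_pos: [476.9, -444.6, 158.5]
tcp_rot: [179.8, 0.2, 102.3]
ft_force: [-0.5, 0.0, -3.2]
finger_gap: 9.0
```

```bash
python3 - <<'E'
from h import *
im,c=snap('wrist','w8'); s=r.sense(); print(s['tool_pos'],s['tcp_rot'],s['finger_gap'],s['ft_force'],s['wrist_torque'],s['time'])
E
```

```text
[ 476.6785684  -444.47796832  157.83871564] [1.79866782e+02 1.47629278e-01 1.02333666e+02] 8.798434305953023 [ 0.44228296 -0.69593714 -3.06560194] [-0.01616776 -0.05762274 -0.04297825] 21.8
```

View pics/w8.png

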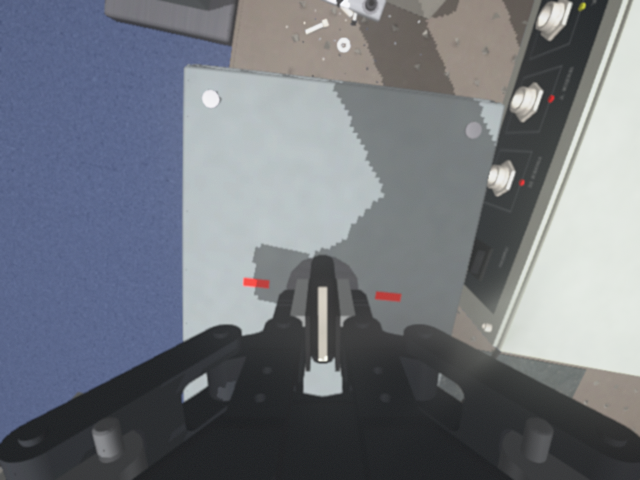

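The cover hangs level from the wing, marks at (256,283) and (388,296). I've viewed twelve pictures, so from here it's numbers only. I'll measure the cover's pose in the tool frame.

```bash
cat >> h.py <<'E'
def marks(im,s,dz=6.4,roi=(230,340,200,440)):
    c=cam('wrist',s); y0,y1,x0,x1=roi
    hsv=cv2.cvtColor(np.ascontiguousarray(im[:,:,::-1]),cv2.COLOR_BGR2HSV)[y0:y1,x0:x1]
    red=(((hsv[...,0]<8)|(hsv[...,0]>172))&(hsv[...,1]>130)).astype('u1')
    n,l,st,ce=cv2.connectedComponentsWithStats(red); k=np.argsort(-st[1:,4])[:2]+1
    m=plane(c,ce[k]+[x0,y0],s['tool_pos'][2]-dz); d=m[0]-m[1]
    a=np.degrees(np.arctan2(d[1],d[0])); a=(a+90)%180-90
    return ce[k]+[x0,y0],st[k,4],m.mean(0),a,np.linalg.norm(d)
E
python3 - <<'E'
from h import *
im=cv2.imread('pics/w8.png')[:,:,::-1]
s={'tool_pos':[476.6785684,-444.47796832,157.83871564],'tcp_rot':[179.866782,.147629278,102.333666]}
o=marks(im,s); print(o, 'rel tool yaw',s['tcp_rot'][2]-o[3], rel(o[2],s))
cur=r.sense(); print(cur['tool_pos'],cur['tcp_rot'])
E
```

```text
(array([[255.96111111, 282.61666667],
       [387.70760234, 296.05847953]]), array([180, 171], dtype=int32), array([ 476.82240418, -444.13400326,  151.43871564]), np.float64(5.9477727112575565), np.float64(62.078948699137634)) rel tool yaw 96.38589328874244 [0.32179178 0.19910927 6.39967235]
[ 476.6785684  -444.47796832  157.83871564] [1.79866782e+02 1.47629278e-01 1.02333666e+02]
```

```bash
python3 - <<'E'
from h import *
im=cv2.imread('pics/w6.png')
c=cam('wrist',{'tool_pos':[469.62451008,-218.45418221,179.99026991],'tcp_rot':[179.146044,-.026414,82.2545083]})
hsv=cv2.cvtColor(im,cv2.COLOR_BGR2HSV)
br=((hsv[...,0]>15)&(hsv[...,0]<35)&(hsv[...,1]>110)&(hsv[...,2]>90)).astype('u1'); br[:150]=0; br[205:]=0
br=cv2.morphologyEx(br,cv2.MORPH_CLOSE,np.ones((7,7)))
ct=max(cv2.findContours(br,0,2)[0],key=cv2.contourArea); rr=cv2.minAreaRect(ct); X=plane(c,cv2.boxPoints(rr),60)
print(rr,X.mean(0),[(np.linalg.norm(X[i]-X[i-1]),np.degrees(np.arctan2(*(X[i]-X[i-1])[[1,0]]))) for i in range(4)])
g=im[165:195,290:345].max(2); d=(g<90).astype('u1'); ct=max(cv2.findContours(d,0,2)[0],key=cv2.contourArea); r2=cv2.minAreaRect(ct); q=cv2.boxPoints(r2)+[290,165]; X=plane(c,q,60); print('slot',r2,X.mean(0),[(np.linalg.norm(X[i]-X[i-1]),np.degrees(np.arctan2(*(X[i]-X[i-1])[[1,0]]))) for i in range(4)])
X=plane(c,[(228,57),(405,55),(396,283),(246,283)],68); print('rim',X,X.mean(0))
print('ring2',plane(c,[(318.5,223.5)],20))
st=r.sense(); print(st['time'])
E
```

```text
((316.70330810546875, 178.04600524902344), (34.519378662109375, 143.2784423828125), 88.7126693725586) [ 473.21353945 -177.64439147   60.        ] [(np.float64(25.848538183785212), np.float64(80.35615102054993)), (np.float64(106.8630750903766), np.float64(-6.519098132641435)), (np.float64(25.94660916510903), np.float64(-93.65420154342972)), (np.float64(109.56897110152376), np.float64(173.4264799092533))]
slot ((27.5, 13.0), (12.0, 41.0), 90.0) [ 473.73319444 -177.61237757   60.        ] [(np.float64(8.969211899686204), np.float64(81.2256791938686)), (np.float64(30.780660244839055), np.float64(-7.806210011663099)), (np.float64(8.985114089721488), np.float64(-97.06309513798394)), (np.float64(31.048739526121395), np.float64(172.16347679299628))]
rim [[ 425.19215078  -88.16575919   68.        ]
 [ 544.01380309 -102.63784853   68.        ]
 [ 524.45762724 -267.48795902   68.        ]
 [ 406.30855587 -250.6404653    68.        ]] [ 474.99303424 -177.23300801   68.        ]
ring2 [[ 468.62152047 -221.67927315   20.        ]]
21.8
```

play_rows(deltas=[[[0, 0, 0], [0, 0, 0.06], 1], [[0, 0, 0], [0, 0, 0.1], 1], [[0, 0, 0], [0, 0, 0.07], 1], [[0.02, 0, 0], [0, 0, 0], 1], [[0.035, -0.001, 0], [0, 0, 0], 1], [[0.04, -0.001, 0], [0, 0, 0], 1], [[0.04, -0.001, 0], [0, 0, 0], 1], [[0.04, -0.001, 0], [0, 0, 0], 1]])

```text
time: 22.8
tool_pos: [469.5, -261.4, 142.0]
tcp_rot: [-179.1, -0.8, 88.4]
ft_force: [0.6, 0.2, -2.9]
finger_gap: 8.8
```

play_rows(deltas=[[[0.04, 0, 0], [0, 0, 0], 1], [[0.025, 0, 0], [0, 0, 0], 1], [[0.01, 0, 0], [0, 0, 0], 1], [[0, 0, 0], [0, 0, 0], 1]])

```text
time: 23.3
tool_pos: [467.9, -180.1, 136.8]
tcp_rot: [-178.6, -1.1, 88.6]
ft_force: [0.6, 0.1, -3.7]
finger_gap: 8.9
```

```bash
python3 - <<'E'
from h import *
s=r.sense(); im,c=snap('wrist','w9'); print(s['tool_pos'],s['tcp_rot'],s['finger_gap'],s['ft_force'],s['time'])
o=marks(im,s); print(o, s['tcp_rot'][2]-o[3], rel([473.8,-178.3,100],s))
E
```

```text
[ 467.9074332  -180.09764237  136.75209455] [-178.63274015   -1.0664876    88.60696981] 8.881099686767403 [ 0.58238863  0.0548853  -3.71068754] 23.3
(array([[255.9127907 , 282.5755814 ],
       [387.67647059, 296.11764706]]), array([172, 170], dtype=int32), array([ 467.96628499, -179.57770375,  130.35209455]), np.float64(-7.105291521720346), np.float64(62.03096522526021)) 95.71226133439785 [ 1.25597291  6.7231075  36.63185326]
```

play_rows(deltas=[[[0.001, 0.004, 0], [-0.012, -0.009, 0], 1], [[0.0, 0.003, 0], [-0.012, -0.009, 0], 1], [[0, 0, 0], [0, 0, 0], 1], [[0, 0, 0], [0, 0, 0], 1]])

```text
time: 23.85
tool_pos: [475.3, -182.2, 136.5]
tcp_rot: [179.9, 0.1, 88.4]
ft_force: [1.1, 0.5, -3.4]
finger_gap: 8.9
```

```bash
python3 - <<'E'
from h import *
s=r.sense(); im,c=snap('side','s9'); im2,_=snap('scene','sc9'); print(s['tool_pos'],s['tcp_rot'],s['ft_force'],rel([473.8,-178.3,100],s))
E
```

```text
[ 475.32785611 -182.22461806  136.5069799 ] [1.79894997e+02 8.37228065e-02 8.84202515e+01] [ 1.13526276  0.48323013 -3.43319351] [ 3.93434721 -1.70236201 36.4982113 ]
```

play_rows(deltas=[[[0.004, -0.0015, 0], [0, 0, 0], 1], [[0, 0, 0.01], [0, 0, 0], 1], [[0, 0, 0.012], [0, 0, 0], 1], [[0, 0, 0.006], [0, 0, 0], 1], [[0, 0, 0], [0, 0, 0], 1], [[0, 0, 0], [0, 0, 0], 1]])

```text
time: 24.7
tool_pos: [473.2, -177.5, 105.5]
tcp_rot: [180.0, 0.0, 88.4]
ft_force: [-0.2, 0.8, -3.0]
finger_gap: 8.8
```

```bash
python3 - <<'E'
from h import *
s=r.sense(); print(s['tool_pos'],s['tcp_rot'],s['ft_force'],rel([473.8,-178.3,82.4],s),s['time'])
E
```

```text
[ 473.22033935 -177.51425609  105.50724703] [1.79993866e+02 3.89646729e-02 8.84341099e+01] [-0.22101048  0.76692697 -3.03910771] [-0.75389583  0.59844179 23.10782928] 24.7
```

play_rows(deltas=[[[0, 0, 0.006], [0, 0, 0], 1], [[0, 0, 0.006], [0, 0, 0], 1], [[0, 0, 0.005], [0, 0, 0], 1], [[0, 0, 0], [0, 0, 0], 1]])

```text
time: 25.2
tool_pos: [473.5, -177.7, 87.8]
tcp_rot: [179.9, 0.1, 88.4]
ft_force: [0.4, 0.2, -4.1]
finger_gap: 8.7
```

The skirt has passed the rim (87.8, below the 94.4 contact height) with no contact force. Continuing until the key rests on the bridge.

play_rows(deltas=[[[0, 0, 0.004], [0, 0, 0], 1], [[0, 0, 0.002], [0, 0, 0], 1], [[0, 0, 0.002], [0, 0, 0], 1], [[0, 0, 0], [0, 0, 0], 1]])

```text
time: 25.7
tool_pos: [474.5, -178.1, 82.7]
tcp_rot: [179.9, 0.1, 88.4]
ft_force: [-0.6, -0.1, -3.4]
finger_gap: 8.8
```

play_rows(deltas=[[[0, 0, 0.002], [0, 0, 0], 1], [[0, 0, 0.001], [0, 0, 0], 1], [[0, 0, 0], [0, 0, 0], 1]])

```text
time: 26.08
tool_pos: [474.9, -178.3, 82.4]
tcp_rot: [179.8, 0.1, 88.5]
ft_force: [-0.0, 0.6, -2.6]
finger_gap: 9.1
```

play_rows(deltas=[[[0, 0, 0], [0, 0, -0.15], 1], [[0, 0, 0], [0, 0, -0.17], 1], [[0, 0, 0], [0, 0, -0.17], 1], [[0, 0, 0], [0, 0, -0.17], 1], [[0, 0, 0], [0, 0, -0.17], 1], [[0, 0, 0], [0, 0, -0.17], 1], [[0, 0, 0], [0, 0, -0.17], 1], [[0, 0, 0], [0, 0, -0.1], 1]])

```text
time: 27.08
tool_pos: [475.5, -178.6, 81.1]
tcp_rot: [-179.9, 0.3, 163.5]
ft_force: [-1.4, 0.2, -3.6]
finger_gap: 9.1
```

```bash
python3 - <<'E'
from h import *
s=r.sense(); im,c=snap('wrist','w10'); print(s['tool_pos'],s['tcp_rot'],s['ft_force'],s['wrist_torque'],rel([474,-178.3,82.4],s),s['time'])
try: print(marks(im,s,roi=(180,460,180,460)))
except Exception as e: print(e)
E
```

```text
[ 475.51580312 -178.64321998   81.11895037] [-179.92042515    0.28254218  163.54048433] [-1.36679842  0.24523058 -3.61346553] [ 0.0354199   0.11346431 -0.0180939 ] [ 1.54459691 -0.10211909 -1.28854154] 27.075
index 1 is out of bounds for axis 0 with size 1
```

play_rows(deltas=[[[0, 0, 0], [0, 0, -0.09], 1], [[0, 0, 0], [0, 0, -0.05], 1], [[0, 0, 0], [0, 0, 0], 1]])

```text
time: 27.5
tool_pos: [474.8, -178.4, 79.6]
tcp_rot: [-179.9, 0.2, 171.7]
ft_force: [-0.9, 0.5, -3.3]
finger_gap: 8.8
```

```bash
cat > m1.py <<'E'
from h import *
s=r.sense(); im,c=snap('wrist','w%d'%int(s['time']*100)); print(s['tool_pos'],s['tcp_rot'],s['ft_force'],s['wrist_torque'],s['time'])
hsv=cv2.cvtColor(np.ascontiguousarray(im[:,:,::-1]),cv2.COLOR_BGR2HSV)
red=(((hsv[...,0]<8)|(hsv[...,0]>172))&(hsv[...,1]>130)).astype('u1')
n,l,st,ce=cv2.connectedComponentsWithStats(red)
for i in range(1,n):
    if st[i,4]>40:
        p=l==i; ys,xs=np.nonzero(p); m=plane(c,[ce[i]],s['tool_pos'][2]-6.4)[0]; q=m-s['tool_pos']
        v=cv2.fitLine(np.c_[xs,ys].astype('f4'),2,0,.01,.01).ravel(); e=plane(c,[ce[i]-6*v[:2],ce[i]+6*v[:2]],m[2]); d=e[1]-e[0]
        print(ce[i],st[i],m,'dist',np.hypot(*q[:2]),'ang',np.degrees(np.arctan2(q[1],q[0])),'line ang',np.degrees(np.arctan2(d[1],d[0])))
# cover edges seen: white-slot orientation vs tool not needed
E
python3 m1.py
```

```text
[ 474.79980991 -178.37029687   79.59076035] [-1.79909487e+02  1.77722291e-01  1.71728515e+02] [-0.89440959  0.50011767 -3.33142066] [-0.04672678 -0.0474278   0.00391943] 27.5
[319.03867403 224.96132597] [315 213   9  25 181] [ 443.1476223  -175.98040087   73.19076035] dist 31.742283839843957 ang 175.6820796045191 line ang -6.3826708770120675
```

Fastener about 2° from the marks, cover following down (79.6). Now lower gently to drop the key through.

play_rows(deltas=[[[0, 0, 0.002], [0, 0, 0], 1], [[0, 0, 0.001], [0, 0, 0], 1], [[0, 0, 0.001], [0, 0, 0], 1], [[0, 0, 0.0], [0, 0, 0], 1]])

```text
time: 28.05
tool_pos: [475.1, -178.6, 77.3]
tcp_rot: [-179.9, 0.2, 171.5]
ft_force: [-2.6, 0.8, 2.2]
finger_gap: 8.9
```

play_rows(deltas=[[[0, 0, 0.002], [0, 0, 0], 1], [[0, 0, 0.002], [0, 0, 0], 1], [[0, 0, 0.002], [0, 0, 0], 1], [[0, 0, 0.002], [0, 0, 0], 1]])

```text
time: 28.55
tool_pos: [475.4, -178.8, 74.2]
tcp_rot: [-179.9, 0.2, 171.4]
ft_force: [-13.6, 5.9, 25.8]
finger_gap: 8.8
```

```bash
python3 m1.py
```

```text
[ 475.44013361 -178.80702308   74.21600289] [-179.88000264    0.18051454  171.37103149] [-13.6399224    5.91187687  25.75131521] [ 1.22111757  2.34872457 -0.00800836] 28.55
[319.51955307 223.98882682] [316 212   8  25 179] [ 443.40196126 -175.94299543   67.81600289] dist 32.1659313884237 ang 174.89166664946967 line ang -5.1734095467478385
```

At home height (74.2, expected 74.4) with 26 N down. I'll relieve the sideways load and keep pressing.

play_rows(deltas=[[[0.0015, 0.0005, 0.0015], [0, 0, 0], 1], [[0.0005, 0, 0.0015], [0, 0, 0], 1], [[0, 0, 0.0015], [0, 0, 0], 1]])

```text
time: 28.98
tool_pos: [475.3, -178.8, 74.2]
tcp_rot: [-179.8, 0.4, 171.3]
ft_force: [-11.8, 4.5, 17.9]
finger_gap: 8.8
```

```bash
python3 - <<'E'
from h import *
for i in range(3):
    s=r.sense(); print(s['tool_pos'],s['tcp_rot'],s['ft_force'],s['time'])
    if i<2: im,_=snap(['scene','side'][i],'f%d'%i)
E
python3 m1.py
```

```text
[ 475.32818896 -178.81148284   74.24778694] [-179.81125077    0.39768714  171.30380257] [-11.84615774   4.51870232  17.94308686] 28.975
[ 475.31215166 -178.79949346   74.31032037] [-179.81227328    0.39438275  171.30215524] [-9.22455657  3.25652095 15.80595069] 29.025
[ 475.30747648 -178.78806478   74.28595285] [-179.81203727    0.39408769  171.30254511] [-9.90422033  4.45081202 17.69949231] 29.075
[ 475.30747648 -178.78806478   74.28595285] [-179.81203727    0.39408769  171.30254511] [-9.90422033  4.45081202 17.69949231] [0.85097261 1.76852065 0.03005065] 29.075
[319.47093023 224.36627907] [316 212   8  25 172] [ 443.43547174 -175.93870325   67.88595285] dist 31.999117910191142 ang 174.89133083856845 line ang -5.369022469473453
```

```bash
python3 - <<'E'
from h import *
print(r.hand_in()); s=r.sense(); print(s['tool_pos'],s['ft_force'],s['time'])
E
```

```text
the job is handed in; nothing more can be done
None
the job is handed in; nothing more can be done
```

I put both objectives in their cells, fitted the cover and turned the fastener to the marks. I handed the job in at about 29 s, with the cover still pressed down. No verdict is reported.

**Last checks**
- **Cover height:** the fingertips stopped firmly at 74.2–74.3 mm, against 74.4 mm expected with the cover home on the rim. The downward push held steady at about 16–18 N; the gasket needs about 11 N to go flush.
- **Fastener:** the wing is 1–4° from the line of the marks, and the limit is about 11°. The cover also came lower than it could with the key lying across the slot.
- **Cover angle:** the one red mark I could still see puts the cover at about -5.3°, and the case measured -7.5°. The 2° gap is about as good as I could measure and is inside the 3.1° allowed.

**Not confirmed, or in disagreement**
- **Objective 2:** I saw objective 1 standing in its ring, but I did not look at objective 2 after letting it go. It was within about 2 mm of its ring centre just before the final lowering, and I didn't read the final height.
- **Sideways force:** about 10 N sideways, along x, remained while pressing, and a small shift of the tool did not clear it.
- **Case position:** two views disagreed by about 2 mm in y. I used a value between them, and the skirt went over the rim without any contact force.
- **Pictures:** I had viewed all twelve allowed by the time the cover was lifted, so every later check was by numbers only.

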